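Unlock the medicine box and hold the latch open

TASK

Take the red-headed key out of its wooden stand and push it fully home into the lock on top of the white medicine box, working it past the pins if it sticks. Then turn it a quarter turn clockwise, to the stop, and finish while still gripping the key and holding it turned against the spring, so that the latch stays drawn and I can lift the lid. Leave the mug, the salt shaker and the sardine tin standing where they are.

Things in the scene. Friction and masses are not known exactly. Their poses are not given: they have to be found in the camera images.
- key_bow (a point): centre of the key's red plastic head, 38 wide (x), 10 thick (y), 32 high (z). Key starts upright, blade down, in the stand's slot, its collar on the stand's top. Axes: x along the width of head and blade (one plane), y through the thickness, z up out of the head; the key also fits turned by half a turn. Mass about 40 g
- key_collar (a point): point on the key's axis at the underside of its round steel collar (17 diameter, 4 thick), 28 mm below key_bow; same axes. From here the steel blade runs 30 mm down, 12 wide (x), 5 thick (y), its last 7 mm tapering to 6 by 2. Between collar and head is an 8 mm high neck, 14 by 6
- key_stand: wooden key stand, fixed; origin on the worktop under its centre. Foot 90 (x) by 70 (y) by 6, block 70 by 50 on it, top at 46 mm. One slot in the top at the centre, 14 along x by 7 along y, 34 deep, holds the key. Place, yaw and side (left or right of the box) vary
- lockbox: white steel medicine box, fixed; origin on the worktop under its centre. 132 (x) by 172 (y), lid top at 80 mm; on the lid a dark lock case 56 by 52 (its top at 90), a steel keeper at the front edge (up to 97), two green crosses. Its front (-x) faces roughly the robot; yaw varies
- lock_face (a point): centre of the keyway's mouth in the face of the brass lock cylinder (23 diameter, 96 above the worktop, 15 mm to -x of the box's centre); axes as the box, not turning with the cylinder. At rest the keyway, 14 along x by 7 along y, mouth bevelled 1.2, 34 deep, lies along this x. Key home: collar on this face. Two pairs of sticky spring pins at its short ends, 10 and 19 mm down; pushing past takes 5 to 12 N
- lock_plug (a joint): turn of the lock cylinder, rad: 0 at rest, grows clockwise seen from above, hard stop at 1.57. A spring turns it back (0.02 N m at rest, 0.05 at the stop), so it must be held. The blade has about 0.17 rad of play in the keyway, so the key turns that much more. Turning draws the brass latch bolt out of the keeper
- mug_tea: dark green and white mug, 78 by 116 by 101 high, stands loose near the work; origin under its centre; leave alone
- salt_shaker: salt shaker, 44 diameter, 90 high, stands loose; origin under its centre; leave alone
- tin_sardines: flat sardine tin, 63 by 105 by 24, lies loose; origin under its centre; leave alone

How it is judged (in metres and radians):
On the way, in this order (a step that is already met when the one before it is completed fails the run):
1. the key is lifted out of the stand in the gripper (z of key_collar in the frame of key_stand above 0.076 m and contact force between the fingers and key above 2 N), for 0.1 s.
2. the key is fully home in the lock, which has not been turned yet (z of key_collar in the frame of lock_face below 0.003 m and horizontal distance between key_collar and lock_face below 0.004 m and angle between key_collar's own z axis and vertical below 0.12 rad and value of joint lock_plug below 0.5 rad), for 0.1 s.
3. the cylinder is turned a quarter turn clockwise with the key home and gripped (z of key_collar in the frame of lock_face below 0.003 m and horizontal distance between key_collar and lock_face below 0.004 m and angle between key_collar's own z axis and vertical below 0.12 rad and value of joint lock_plug above 1.4 rad and contact force between the fingers and key above 2 N), for 0.3 s.
At the end, for the whole second after the job is handed in: The program ends holding: the key is home in the lock (collar within 3 mm of the cylinder's face, within 4 mm of its axis, upright within 0.12 rad), the cylinder is turned at least 1.4 rad clockwise against its spring and at rest, and the fingers still grip the key (all of step 3 and velocity of joint lock_plug below 0.1 rad/s); the arm keeps its last pose, push and grip.
It fails at once if the cylinder is turned while the key is not fully home (value of joint lock_plug above 0.6 rad and z of key_collar in the frame of lock_face above 0.006 m).
It fails at once if the dark green and white mug is moved more than 3 cm or tipped (distance of mug_tea from where it was at the start of the episode above 0.03 m or angle between mug_tea's own z axis and vertical above 0.5 rad).
It fails at once if the salt shaker is moved more than 3 cm or tipped (distance of salt_shaker from where it was at the start of the episode above 0.03 m or angle between salt_shaker's own z axis and vertical above 0.5 rad).
It fails at once if the flat sardine tin is moved more than 3 cm or tipped (distance of tin_sardines from where it was at the start of the episode above 0.03 m or angle between tin_sardines's own z axis and vertical above 0.5 rad).
It also fails if it takes over 48 s, if anything falls off the work surface, if the arm or the gripper's body presses on something with over 40 N, if the wrist force passes 120 N, or if a joint passes its speed limit or range.

ROBOT

A 7-joint arm with a two-finger parallel gripper is mounted at the origin on a cart in front of the work surface, level with it; the furniture and walls round the work are solid. World frame = base frame: x ahead of the robot, y to its left, z up, the work surface at z = 0. Lengths are in mm, angles in rad, forces in N, time in s.
With the tool pointing down it reaches from about 400 to 875 mm from the base axis. Payload 6.5 kg.
Tool frame: the origin (TCP) lies between the finger pads; the fingertips stand ahead of it and the grasp point (between the pads) lies 6 mm ahead of it (ctrl.tip_reach is the z of the fingertips in the tool frame, in mm); z points along the fingers, y is the line along which they close (so a half turn about z gives the same grasp; the last joint's range is limited). The gripper opens to 88 mm and grips with 3 to 60 N. Pads are 18 mm wide; open, the fingers measure 123 mm over their backs; the gripper's body (75 mm by 187 mm) begins 45 mm behind the grasp point.
Start: joints at [-1.3, 0.536, -0.004, 1.538, 0.003, 1.067, -0.071], TCP at [214.799, 613.475, 263.716] pointing down, gripper open.
Joint ranges: [-2.7, 2.7], [-0.37, 2.16], [-1.27, 1.26], [0.24, 2.4], [-1.31, 4.45], [0.19, 1.91], [-2.76, 2.76]. Speed limits (rad/s): [2.39, 2.39, 3.14, 3.14, 3.14, 3.14, 3.14].

INTERFACE

Orientations are given as a 3x3 rotation matrix whose columns are the frame's x, y, z axes.
In Python, from station import ctrl, kinematics, imaging gives the robot as it stands. Calls block until the motion is done:
- ctrl.move_ptp(position, orientation): joint-space move of the TCP to a pose.
- ctrl.line_to(position, frame=None, feed=150): straight line of the TCP; frame=None keeps the orientation; feed is the mean speed in mm/s.
- ctrl.move_joints(angles): joint-space move.
- ctrl.grip(opening, grip_force=None): opening from 0.0 (shut) to 1.0 (fully open); grip_force is the grip in N (None keeps the last); returns when the fingers have stopped.
- ctrl.wait(seconds).
- kinematics.ik(position, orientation): joint angles nearest the present ones, or None.
- ctrl.read_state(): the state.
- imaging.capture(name): name is "side" or "top"; returns (picture, depth): 400x640x3 uint8, red, green, blue; 400x640 float32, mm along the optical axis (not along the pixel's ray), 0 where there is no reading.
- imaging.calibration(name): a dict with "fov_y" (degrees; the focal length in pixels is half the picture's height over the tangent of half this angle, whatever the lens; pixels are square), "cx", "cy" (the principal point, pixels), "distortion" ([k1, k2, p1, p2, k3] as OpenCV has them; the pictures are not rectified), "position" and "orientation" of the camera in the world. Camera axes: x right, y up, looking along -z (the intrinsics and any distortion apply to the point x, -y, -z); pixel columns grow to the right and rows downward; lengths in mm; the calibration is good to about 2 mm. A picture is of the moment at which its call begins. calibration takes no time and is no camera call.
A pose or a line that the arm cannot do raises ctrl.Unreachable and nothing moves.
- ctrl.close_job(): hands the job in; it is judged then, once.
The state is a dict: "t": time; "joint_pos": joint angles; "qvel": joint speeds; "tau": joint torques, N m; "tcp_pos": TCP position; "eef_rot": TCP orientation; "contact_force": force on the tool from outside, world axes, zero at the start; "wrist_torque": the same for the moment, N m; "width": opening from 0.0 (shut) to 1.0 (fully open); "grip_force": force on a finger pad.
Only numpy, scipy, OpenCV 4.12 (cv2) and the standard library are available. Lean on these libraries where they do the work, as an engineer would, in place of code of your own. Each camera call takes 0.05 s, during which the arm holds its last target. There are 200 camera calls.

## Working session

There is one attempt and no reset: what is moved stays moved. The work goes in short steps, each a Python script; the robot and the scene stay as the last script left them, time stands still between calls to the robot, and variables do not carry over. Pictures are saved under pics/ and viewed, at most 10 in all, crops included, and the job is handed in when it is done.

```bash
mkdir -p pics; python3 - <<'E'
from station import ctrl, kinematics, imaging
import cv2
for n in("side","top"):
    p,d=imaging.capture(n); cv2.imwrite(f"pics/{n}0.png",p[:,:,::-1]); print(n,imaging.calibration(n))
print(ctrl.read_state()); print(ctrl.tip_reach)
E
```

```text
side {'fov_y': 57.67310591095047, 'cx': 318.0714108882468, 'cy': 191.86308745686026, 'distortion': array([-0.06865266,  0.        ,  0.        ,  0.        ,  0.        ]), 'position': array([296.96222705, 957.67473621, 719.08892334]), 'orientation': array([[-0.98777519,  0.06290512, -0.14262929],
       [-0.1538707 , -0.5400676 ,  0.82743628],
       [-0.02497948,  0.8392675 ,  0.54314463]])}
top {'fov_y': 54.359239801063126, 'cx': 325.25980443141134, 'cy': 198.59587082964677, 'distortion': array([-0.06670865,  0.        ,  0.        ,  0.        ,  0.        ]), 'position': array([ 3.54321776e+02, -7.70991366e-01,  1.17341695e+03]), 'orientation': array([[-0.00636543,  0.99589442, -0.09029829],
       [-0.99992785, -0.00541921,  0.01072016],
       [ 0.01018681,  0.09036001,  0.99585707]])}
{'t': 0.1, 'joint_pos': array([-1.30019428,  0.5370685 , -0.00443268,  1.53872511,  0.00261147,
        1.06727389, -0.07120815]), 'qvel': array([ 0.00119102, -0.00224101, -0.00110243,  0.00028162, -0.00128264,
        0.00024578,  0.0003871 ]), 'tau': array([ 1.86316109e-03, -5.72081244e+01,  9.93493572e-01, -2.52229518e+01,
       -5.61983313e-02,  1.35772373e-02,  6.11138898e-05]), 'tcp_pos': array([214.65972203, 613.01900104, 262.96009001]), 'eef_rot': array([[-9.43837452e-01,  3.30409941e-01, -3.68487344e-04],
       [ 3.30410124e-01,  9.43836388e-01, -1.42225719e-03],
       [-1.22136150e-04, -1.46413155e-03, -9.99998921e-01]]), 'contact_force': array([-0.85171184, -0.8436906 , -0.48356574]), 'wrist_torque': array([ 0.04751659, -0.0043508 ,  0.00963852]), 'grip_force': 0.0, 'width': 1.0025477948162023}
25.0
```

View pics/side0.png

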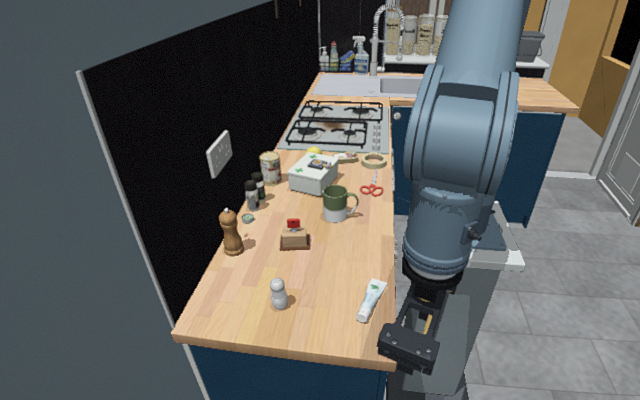

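View pics/top0.png

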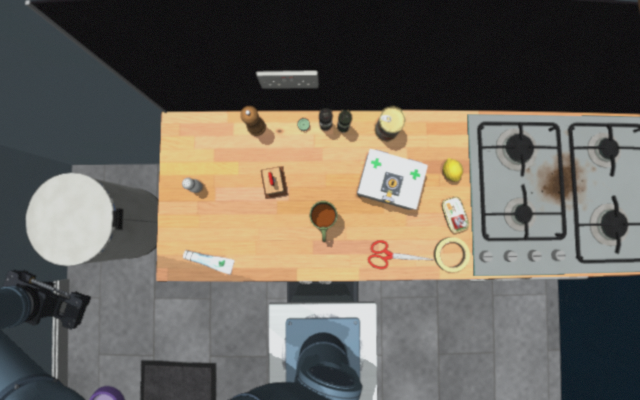

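The top view shows the stand with the key near (273,181), the box near (392,181), the mug at (323,215), the salt shaker at (192,185) and the tin at (455,215). The side view shows the key head at (293,225) and the lock near (320,163).

```bash
cat > h.py <<'E'
from station import ctrl, kinematics, imaging
import cv2, numpy as np
def K(n):
    c=imaging.calibration(n); f=200/np.tan(np.radians(c["fov_y"]/2))
    return c,np.array([[f,0,c["cx"]],[0,f,c["cy"]],[0,0,1.]])
def atz(n,uv,z):
    """pixels -> world points on the plane z"""
    c,k=K(n); p=cv2.undistortPoints(np.array(uv,float).reshape(-1,1,2),k,c["distortion"])[:,0]
    r=np.c_[p[:,0],-p[:,1],-np.ones(len(p))]@c["orientation"].T
    return c["position"]+r*((z-c["position"][2])/r[:,2])[:,None]
def proj(n,P):
    c,k=K(n); q=(np.array(P,float).reshape(-1,3)-c["position"])@c["orientation"]*[1,-1,-1]
    return cv2.projectPoints(q,np.zeros(3),np.zeros(3),k,c["distortion"])[0][:,0]
def crop(p,x,y,w,h,s):
    return cv2.resize(p[y:y+h,x:x+w,::-1],None,fx=s,fy=s,interpolation=cv2.INTER_CUBIC)
E
python3 - <<'E'
from h import *
p,d=imaging.capture("top"); s,_=imaging.capture("side")
a=np.hstack([crop(p,248,156,50,50,8),crop(p,367,158,50,50,8)]); cv2.imwrite("pics/ct.png",a)
a=np.hstack([crop(s,270,205,50,50,8),crop(s,295,140,50,50,8)]); cv2.imwrite("pics/cs.png",a)
E
```

```text
(no output)
```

View pics/ct.png

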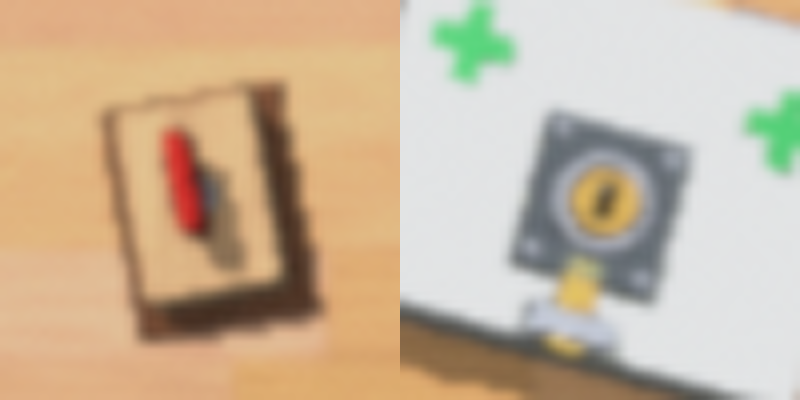

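View pics/cs.png

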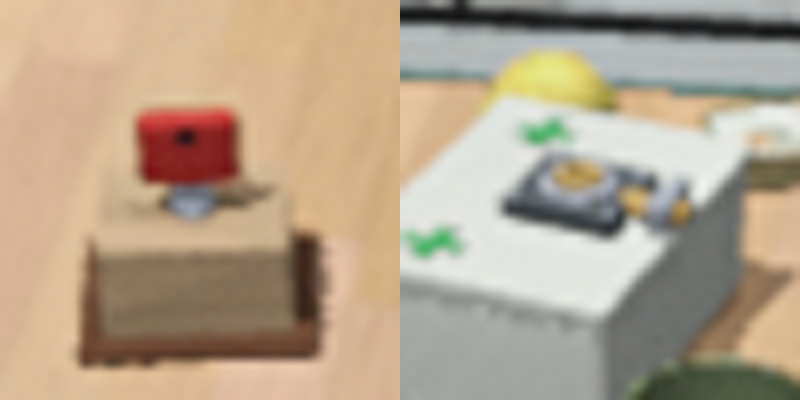

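```bash
python3 - <<'E'
from h import *
np.set_printoptions(precision=1,suppress=True)
def o(c,x,y): return (np.array(c,float)+.5)/8-.5+[x,y]
def yaw(a,b): v=b-a; return round(float(np.arctan2(v[1],v[0])),3)
B=atz("top",o([(112,108),(250,90),(287,283),(148,303)],248,156),46)
print("block",B.mean(0),yaw(B[3],B[0]),yaw(B[2],B[1]),yaw(B[1],B[0])-1.571,yaw(B[2],B[3])-1.571, np.linalg.norm(np.diff(B,axis=0),axis=1))
k=atz("top",o([(173,130),(193,233)],248,156),90);print("bow",k,k.mean(0),yaw(k[1],k[0]))
C=atz("top",o([(153,112),(290,150),(255,303),(112,265)],367,158),90)
print("case",C.mean(0),yaw(C[3],C[0]),yaw(C[2],C[1]),yaw(C[1],C[0])-1.571,yaw(C[2],C[3])-1.571,np.linalg.norm(np.diff(C,axis=0),axis=1))
print("cyl",atz("top",o([(206,202)],367,158),96), atz("side",o([(180,177)],295,140),96))
print("collar side",atz("side",o([(190,203)],270,205),48),"bow face",atz("side",o([(188,146)],270,205),74))
for n,uv,z in(("top",[(323,215)],100),("top",[(192,185)],90),("top",[(455,215)],24)): print(atz(n,uv,z))
# white lid fit
p,d=imaging.capture("top")
c,kk=K("top"); vv,uu=np.mgrid[140:225,345:440]; dd=d[140:225,345:440]
q=cv2.undistortPoints(np.c_[uu.ravel(),vv.ravel()].astype(float).reshape(-1,1,2),kk,c["distortion"])[:,0]
W=c["position"]+(np.c_[q[:,0],-q[:,1],-np.ones(len(q))]*dd.reshape(-1,1))@c["orientation"].T
m=(W[:,2]>70)&(W[:,2]<90); print("lid z",np.median(W[m,2]))
m=(np.abs(W[:,2]-np.median(W[m,2]))<8)
r=cv2.minAreaRect(W[m,:2].astype(np.float32)); print(r)
E
```

```text
block [511.8 140.9  46. ] 0.19 0.192 0.125 0.13800000000000012 [50.9 72.5 51.1]
bow [[529.  144.7  90. ]
 [492.5 137.4  90. ]] [510.8 141.1  90. ] 0.197
case [ 494.3 -200.2   90. ] -0.28 -0.249 -0.2769999999999999 -0.266 [50.2 55.9 52. ]
cyl [[ 495.3 -200.3   96. ]] [[ 495.2 -190.1   96. ]]
collar side [[513.8 147.2  48. ]] bow face [[513.  146.5  74. ]]
[[406.3  -5.8 100. ]]
[[493.  362.4  90. ]]
[[ 407.3 -400.1   24. ]]
lid z 81.26227778421924
((510.90692138671875, -204.3033905029297), (171.35340881347656, 139.2243194580078), 73.57132720947266)
```

```bash
cat >> h.py <<'E'
def R(t): c,s=np.cos(t),np.sin(t); return np.array([[c,s,0],[s,-c,0],[0,0,-1.]])
def st(*a):
    s=ctrl.read_state(); print(*a,"t%.1f"%s["t"],s["tcp_pos"].round(1),"F",s["contact_force"].round(1),"M",s["wrist_torque"].round(2),"w%.3f g%.1f j7 %.2f"%(s["width"],s["grip_force"],s["joint_pos"][6])); return s
E
python3 - <<'E'
from h import *
T=0.185+np.pi
ctrl.move_ptp([512,142,190],R(T)); st("hover")
ctrl.grip(0.5); ctrl.line_to([512,142,131],feed=100); st()
s,_=imaging.capture("side"); t,_=imaging.capture("top")
cv2.imwrite("pics/g1.png",np.hstack([crop(s,255,185,80,80,5),crop(t,235,140,80,80,5)]))
for th in np.linspace(-0.275,-2.1,8): 
    q=kinematics.ik([495.5,-200.3,130],R(th+np.pi)); print(None if q is None else q.round(2))
E
```

```text
hover t2.3 [512.  143.1 190.1] F [ 0.1  0.3 -0.6] M [0.11 0.   0.03] w0.999 g0.0 j7 1.46
t3.8 [512.3 142.  131.3] F [-0.2  1.2 -0.2] M [ 0.03 -0.   -0.01] w0.500 g0.0 j7 1.47
[ 0.13  0.54  0.22  1.95 -0.18  0.67  1.76]
[ 0.08  0.55  0.28  1.95 -0.24  0.67  1.54]
[ 0.03  0.56  0.35  1.96 -0.29  0.68  1.33]
[-0.01  0.57  0.41  1.96 -0.34  0.68  1.12]
[-0.06  0.58  0.47  1.96 -0.4   0.69  0.91]
[-0.11  0.59  0.53  1.96 -0.45  0.7   0.7 ]
[-0.16  0.61  0.6   1.97 -0.52  0.72  0.49]
[-0.2   0.63  0.67  1.97 -0.58  0.74  0.29]
```

View pics/g1.png

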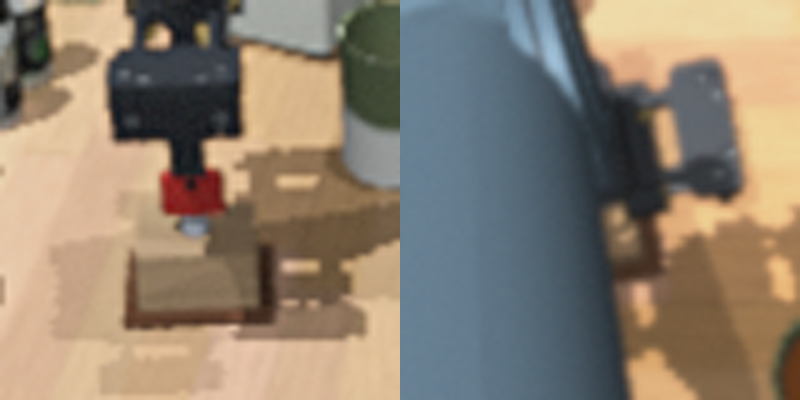

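```bash
python3 - <<'E'
from h import *
T=0.185; n=np.array([-np.sin(T),np.cos(T),0]); e=np.array([np.cos(T),np.sin(T),0])
t=np.array([512.3,142,131.3])
for d in(24,34): print((proj("side",t+n*d+[0,0,-15])-[255,185]+.5)*5)
print("bow",(proj("side",np.array([511,141,74.])+n*5)-[255,185]+.5)*5,(proj("side",np.array([511,141,74.])+n*5+e*10)-[255,185]+.5)*5)
E
```

```text
[[189.89082782 153.03549526]]
[[189.37894291 163.801187  ]]
bow [[198.02724048 191.30130659]] [[180.79471226 191.95083962]]
```

The side crop shows the finger at column 187 and the key head (162–222) centred at 192, so they are aligned to within 2 mm. I'll grasp.

```bash
python3 - <<'E'
from h import *
ctrl.line_to([512.7,141.7,81],feed=80); st("down")
ctrl.grip(0.0,10); s=st("grip10")
ctrl.grip(0.0,50); st("grip50")
ctrl.line_to([512.7,141.7,141],feed=80); st("lift")
s,_=imaging.capture("side")
cv2.imwrite("pics/l1.png",crop(s,255,165,80,80,7))
E
```

```text
down t4.7 [512.9 141.7  81.1] F [ 0.6  0.3 -1.2] M [ 0.04 -0.02 -0.03] w0.499 g0.0 j7 1.48
grip10 t5.3 [512.7 142.4  81.1] F [-1.   2.2  0.9] M [0.56 0.07 0.04] w0.116 g10.0 j7 1.48
grip50 t5.5 [512.7 142.5  81.1] F [-0.6  3.5  1.2] M [1.02 0.16 0.01] w0.105 g50.0 j7 1.48
lift t6.4 [512.4 141.5 140.6] F [ 0.1  0.8 -0.8] M [ 0.05  0.05 -0.09] w0.111 g50.0 j7 1.47
```

View pics/l1.png

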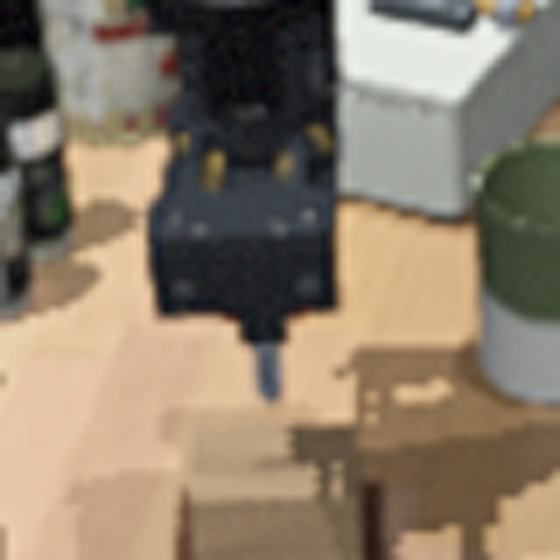

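Key lifted; the blade (columns 256–278, tip at row 400) sits centred under the finger (243–288). Now I'll hover over the lock, via a high path.

```bash
python3 - <<'E'
from h import *
T=-0.275; n=np.array([-np.sin(T),np.cos(T),0])
ctrl.line_to([512.7,141.7,200],feed=150)
ctrl.move_ptp([495.5,-199.5,200],R(T+np.pi)); st()
ctrl.line_to([495.5,-199.5,168],feed=80); ctrl.wait(0.2); s=st()
P=s["tcp_pos"]
i,_=imaging.capture("side"); t,_=imaging.capture("top")
cv2.imwrite("pics/k1.png",np.hstack([crop(i,290,125,55,80,7),crop(t,362,150,55,80,7)]))
f=lambda X:(proj("side",X)-[290,125]+.5)*7
for nm,X in(("tip",P-[0,0,65]),("collar",P-[0,0,35]),("lock",[495.5,-199.5,96])): print(nm,f(X))
print("per mm x,y,z",[(f(P+np.eye(3)[k]*10)-f(P))/10 for k in range(3)])
E
```

```text
t8.3 [ 496.1 -197.7  199.7] F [ 0.4  0.3 -1.5] M [-0.   -0.09 -0.01] w0.106 g50.0 j7 1.75
t9.0 [ 495.8 -199.6  168.5] F [ 0.5 -0.2 -0.3] M [ 0.03 -0.02  0.04] w0.109 g50.0 j7 1.77
tip [[194.28162151 238.9391912 ]]
collar [[192.75185189 187.04749881]]
lock [[195.21927365 251.78915576]]
per mm x,y,z [array([[-1.94885442, -0.08525328]]), array([[-0.31201313,  0.84749319]]), array([[-0.0532965 , -1.80773776]])]
```

View pics/k1.png

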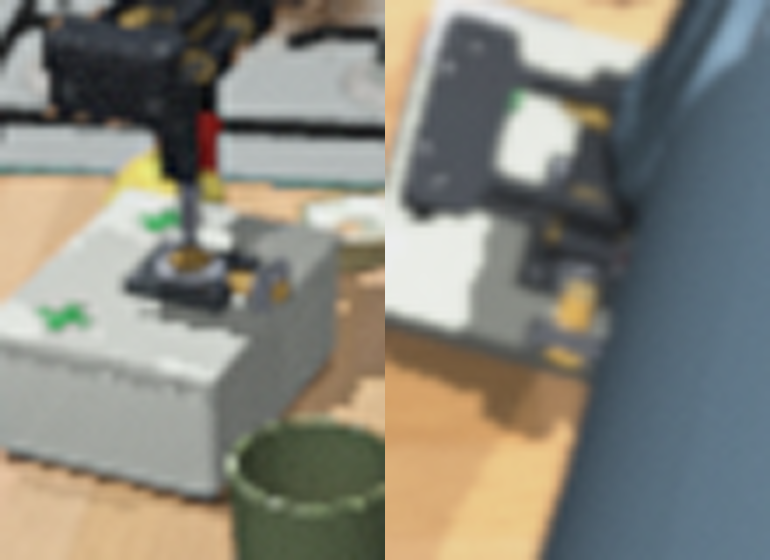

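The side half shows the blade tip near (190,245), just above the brass cylinder near (187,258). I need a closer look.

```bash
python3 - <<'E'
from h import *
i=np.mean([imaging.capture("side")[0].astype(float) for _ in range(6)],0)
old=cv2.imread("pics/side0.png")[:,:,::-1].astype(float)
f=lambda p:np.clip(crop(p,300,142,32,34,12),0,255)
cv2.imwrite("pics/k2.png",np.hstack([f(i),f(old)]))
E
```

```text
[ WARN:0@5.503] global loadsave.cpp:1063 imwrite_ Unsupported depth image for selected encoder is fallbacked to CV_8U.
```

View pics/k2.png

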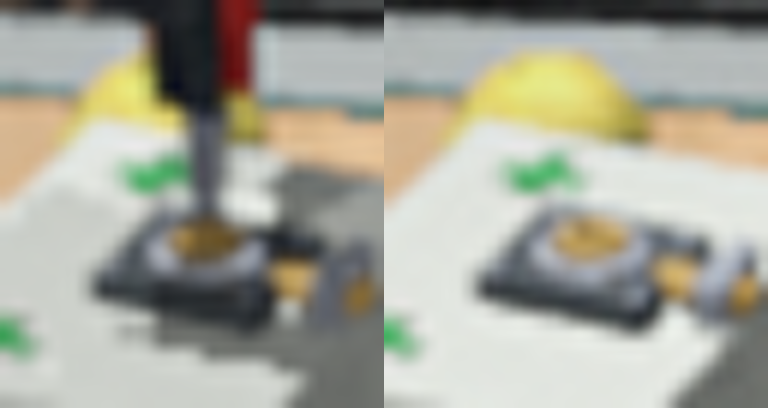

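In the enlarged view the tip is at about (206,217) and the cylinder centre at about (207,239). Both show the same offset from their predictions, so the key is aligned to about 1 mm. I'll insert it with guarded steps, nulling the sideways force.

```bash
cat > ins.py <<'E'
from h import *
import sys
x,y,z,zend=map(float,sys.argv[1:5])
while z>zend:
    z-=2; ctrl.line_to([x,y,z],feed=25); s=st("z%.0f"%z)
    F=s["contact_force"]
    if np.hypot(F[0],F[1])>10 or F[2]>12: print("stop"); break
E
python3 ins.py 495.8 -199.6 168.4 146
```

```text
z166 t9.7 [ 495.7 -199.6  166.2] F [-0.5 -1.  -1.1] M [0.01 0.01 0.01] w0.111 g50.0 j7 1.77
z164 t9.9 [ 495.7 -199.5  164.2] F [-0.6  0.8 -0.9] M [ 0.07  0.03 -0.04] w0.109 g50.0 j7 1.77
z162 t10.2 [ 495.7 -199.6  162.3] F [-0.2  0.  -0.6] M [ 0.   -0.03 -0.02] w0.108 g50.0 j7 1.77
z160 t10.4 [ 495.7 -199.6  160.3] F [ 0.4  0.1 -0.9] M [-0.01 -0.03  0.01] w0.112 g50.0 j7 1.77
z158 t10.7 [ 495.7 -199.6  158.3] F [ 0.5  0.3 -0.5] M [ 0.01 -0.02 -0.04] w0.110 g50.0 j7 1.77
z156 t10.9 [ 495.7 -199.6  156.3] F [ 0.1 -0.2 -0.8] M [-0.01  0.    0.02] w0.109 g50.0 j7 1.77
z154 t11.2 [ 495.7 -199.6  154.3] F [-0.7  0.2 -1.1] M [-0.03  0.    0.04] w0.108 g50.0 j7 1.78
z152 t11.4 [ 495.7 -199.5  152.3] F [ 0.6  0.3 -0.5] M [0.   0.02 0.03] w0.109 g50.0 j7 1.78
z150 t11.7 [ 495.7 -199.6  150.3] F [ 0.3  0.4 -0.1] M [-0.    0.04  0.03] w0.111 g50.0 j7 1.78
z148 t11.9 [ 495.6 -199.6  148.3] F [-0.7  0.5  0.3] M [ 0.09  0.22 -0.01] w0.105 g50.0 j7 1.78
z146 t12.2 [ 495.9 -199.6  146.5] F [-0.1  0.3  1.2] M [ 0.15  0.15 -0.02] w0.106 g50.0 j7 1.78
z144 t12.4 [ 495.7 -199.5  144.2] F [-0.4  0.3  0.2] M [0.08 0.02 0.03] w0.109 g50.0 j7 1.78
```

The blade is about 17 mm in and free. I'll push on past the pins.

```bash
python3 - <<'E'
from h import *
z=144
while z>127:
    z-=1.5; ctrl.line_to([495.8,-199.6,z],feed=40); s=st("z%.1f"%z); F=s["contact_force"]
    if F[2]>22 or np.hypot(F[0],F[1])>15: print("stop"); break
E
```

```text
z142.5 t12.7 [ 495.8 -199.5  142.2] F [ 1.2 -0.1 -2.3] M [ 0.03 -0.26 -0.01] w0.105 g50.0 j7 1.78
z141.0 t12.9 [ 495.8 -199.5  140.7] F [ 1.3  0.3 -3.8] M [ 0.11 -0.36  0.  ] w0.106 g50.0 j7 1.78
z139.5 t13.2 [ 495.7 -199.5  139.4] F [ 0.8  1.7 -1. ] M [ 0.23 -0.08  0.03] w0.108 g50.0 j7 1.78
z138.0 t13.4 [ 495.8 -199.5  138.1] F [-1.   1.1  1.8] M [0.35 0.14 0.03] w0.106 g50.0 j7 1.78
z136.5 t13.7 [ 495.9 -199.5  136.6] F [-0.8  2.5  3. ] M [ 0.43  0.14 -0.01] w0.110 g50.0 j7 1.79
z135.0 t13.9 [ 495.9 -199.5  135.1] F [-1.   3.3  4. ] M [ 0.53  0.1  -0.04] w0.109 g50.0 j7 1.79
z133.5 t14.2 [ 495.8 -199.4  133.2] F [ 0.3  2.2 -0.2] M [ 0.41 -0.22  0.04] w0.109 g50.0 j7 1.79
z132.0 t14.4 [ 495.8 -199.4  131.7] F [ 1.   2.5 -1.2] M [ 0.45 -0.34 -0.  ] w0.107 g50.0 j7 1.79
z130.5 t14.7 [ 496.  -199.4  130.8] F [-0.7  4.3  5.8] M [ 0.69  0.11 -0.01] w0.108 g50.0 j7 1.79
z129.0 t14.9 [ 496.2 -199.3  130.4] F [-4.3  4.6 18.3] M [1.1  0.88 0.01] w0.106 g50.0 j7 1.79
z127.5 t15.2 [ 496.4 -199.3  130.1] F [-7.7  6.9 31.6] M [1.57 1.7  0.05] w0.109 g50.0 j7 1.79
stop
```

Home: the contact is at the expected height (about 130.5) and rises stiffly. Now I'll ease the push and turn clockwise in steps.

```bash
python3 - <<'E'
from h import *
p=[495.6,-198.9,129.3]
ctrl.line_to(p,feed=30); ctrl.wait(0.3); st("home")
a=0
while a<2.0:
    a+=0.1
    ctrl.line_to(p,R(-0.275-a+np.pi),feed=30); s=st("a%.2f"%a)
    F=s["contact_force"]
    if np.linalg.norm(F)>40 or abs(s["wrist_torque"][2])>0.35 : print("stop"); break
r=s["eef_rot"]; print("yaw",np.arctan2(r[1,0],r[0,0])-np.pi)
E
```

```text
home t15.7 [ 496.1 -199.1  130.4] F [-2.3  3.8 13.2] M [0.77 0.53 0.05] w0.107 g50.0 j7 1.79
a0.10 t16.0 [ 496.1 -199.1  130.4] F [-2.5  4.1 13.8] M [ 0.71  0.59 -0.02] w0.104 g50.0 j7 1.71
a0.20 t16.2 [ 496.  -199.1  130.4] F [-2.2  4.  13.9] M [0.81 0.66 0.  ] w0.110 g50.0 j7 1.63
a0.30 t16.5 [ 495.9 -199.   130.4] F [-2.8  3.9 16.1] M [0.74 0.74 0.07] w0.109 g50.0 j7 1.55
a0.40 t16.7 [ 495.8 -199.   130.4] F [-3.   3.7 15.1] M [0.81 0.78 0.04] w0.112 g50.0 j7 1.47
a0.50 t17.0 [ 495.8 -198.9  130.4] F [-4.4  4.7 15.6] M [0.89 0.84 0.05] w0.110 g50.0 j7 1.39
a0.60 t17.2 [ 495.7 -198.9  130.4] F [-3.3  4.  15.1] M [0.88 0.89 0.01] w0.104 g50.0 j7 1.31
a0.70 t17.5 [ 495.7 -198.8  130.4] F [-2.8  4.4 16.2] M [0.96 0.94 0.01] w0.106 g50.0 j7 1.23
a0.80 t17.7 [ 495.6 -198.7  130.4] F [-4.1  4.9 16.8] M [1.04 0.98 0.04] w0.107 g50.0 j7 1.15
a0.90 t18.0 [ 495.6 -198.7  130.4] F [-3.7  4.3 16.4] M [1.05 0.97 0.04] w0.106 g50.0 j7 1.07
a1.00 t18.2 [ 495.6 -198.6  130.4] F [-2.9  5.7 16.6] M [1.13 1.   0.01] w0.108 g50.0 j7 0.99
a1.10 t18.5 [ 495.5 -198.5  130.4] F [-4.9  5.2 17.1] M [ 1.18  
[... 206 characters left out ...]
 g50.0 j7 0.76
a1.40 t19.2 [ 495.8 -198.4  130.4] F [-3.7  5.4 17.7] M [1.25 0.89 0.02] w0.110 g50.0 j7 0.68
a1.50 t19.5 [ 495.8 -198.3  130.4] F [-4.3  5.8 16.3] M [1.35 0.92 0.05] w0.107 g50.0 j7 0.60
a1.60 t19.7 [ 495.9 -198.3  130.4] F [-2.7  6.6 16.3] M [1.35 0.87 0.03] w0.104 g50.0 j7 0.52
a1.70 t20.0 [ 496.1 -198.3  130.4] F [-3.2  6.2 16.4] M [1.36 0.66 0.06] w0.109 g50.0 j7 0.44
a1.80 t20.2 [ 496.3 -198.3  130.4] F [-1.9  5.4 15.5] M [1.26 0.52 0.08] w0.109 g50.0 j7 0.36
a1.90 t20.5 [ 496.3 -198.3  130.4] F [-2.3  6.3 15.4] M [1.26 0.54 0.32] w0.107 g50.0 j7 0.28
a2.00 t20.7 [ 496.5 -198.3  130.4] F [-1.5  5.6 15.4] M [1.27 0.51 0.7 ] w0.107 g50.0 j7 0.20
stop
yaw -2.272793092894284
```

```bash
python3 - <<'E'
from h import *
ctrl.wait(0.7); st()
i,_=imaging.capture("side"); cv2.imwrite("pics/e.png",crop(i,280,120,80,80,7))
E
```

```text
t21.4 [ 496.5 -198.3  130.4] F [-2.   5.3 14.8] M [1.25 0.49 0.65] w0.112 g50.0 j7 0.20
```

View pics/e.png

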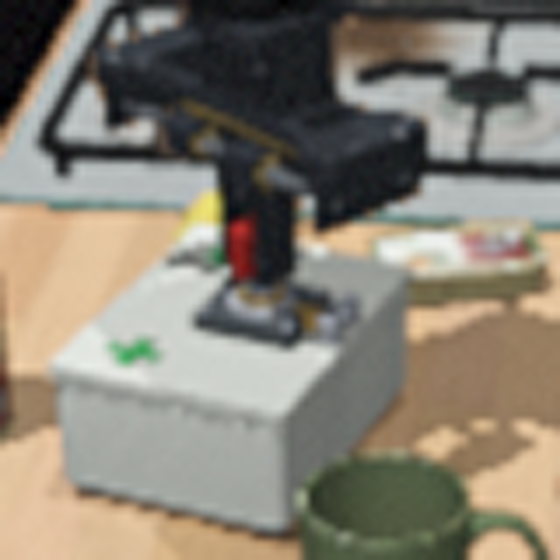

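The picture shows the key seated in the lock (about (250,295)), the bow turned, and the bolt at (310,315) drawn back behind the keeper at (340,310). The stop torque of 0.65 N m is steady. I'll hand the job in.

```bash
python3 -c "
from station import ctrl
print(ctrl.close_job())"
```

```text
the job is handed in; nothing more can be done
None
```

The key is home in the lock, turned clockwise to the stop and still gripped there. The bolt looks drawn clear of the keeper in the last picture, the arm never went near the mug, shaker or tin, and the job was handed in at about 21 s, though no verdict came back.

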